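# Peel the top component tray and show it over the light pad

### The arm

A 6-joint arm with a two-finger parallel gripper is mounted at the origin on the work surface. World frame = base frame: x ahead of the robot, y to its left, z up, the work surface at z = 0. Lengths are in m, angles in rad, forces in N, time in s.
With the tool pointing down it reaches from about 0.275 to 0.725 m from the base axis. Payload 15.9 kg.
Tool frame: the origin (TCP) lies between the finger pads; the fingertips stand 11 mm ahead of it and the grasp point (between the pads) lies 8 mm behind it (bot.nose_length is the distance from the TCP to the fingertips, in m); z points along the fingers, y is the line along which they close (so a half turn about z gives the same grasp; the last joint's range is limited). The gripper opens to 85 mm and grips with 20 to 120 N. Pads are 22 mm wide; open, the fingers measure 114 mm over their backs; the gripper's body (76 mm by 85 mm) begins 54 mm behind the grasp point. The pads swing forward as they close: fully open they stand 13 mm farther back than shut.
Start: joints at [1.21, 0.213, -0.034, 1.323, 0, 1.571], TCP at [0.177, 0.468, 0.242] pointing down, gripper open.
Joint ranges: [-2.98, 2.98], [-0.74, 1.72], [-1.14, 1.35], [-2.1, 2.04], [-1.57, 1.44], [-3.14, 3.14]. Speed limits (rad/s): [1.89, 1.89, 2.39, 2.57, 3.14, 3.14].

### API

Orientations are given as a 3x3 rotation matrix whose columns are the frame's x, y, z axes.
In Python, from plant import bot, vision gives the robot as it stands. The module is installed in compiled form; this text tells all that it offers.
- The arm moves only by the tool arm_command, never from a script. Its argument "increments" is a list of rows, each an object of numbers: "tx", "ty", "tz": the shift along the tool's x, y, z in mm; "wx", "wy", "wz": the turn, a rotation vector about the tool's x, y, z in degrees; "jaw": the opening, from 0 (shut) to 1 (fully open). A call has 1 to 5 rows; each row is the pose to reach, as a shift and turn from the pose commanded when the call began, along the tool's axes at that moment; what a row does not reach only later rows make up. A row lasts 1/8 s, in which the tool goes at most 62.5 mm and 10.7 degrees, less where a joint would pass 70% of its speed; a pose out of reach is approached as far as the arm can. A call with a gripper value outside its range is refused whole. The fingers move at their own pace and stop on an object; "newtons" is the grip in N (left out, the last holds). Time passes only in rows, so rows that repeat a pose let the fingers close. It gives the time, the measured TCP pose, the force, the opening and the grip force at its end, in the units of the state.
- bot.sense(): the state, without advancing time (a new reading comes with each control period).
- vision.snapshot(name): name is "scene" or "top" or "wrist"; returns a dict with "color" (480x640x3 uint8, red, green, blue), "range_z" (480x640 float32, m along the optical axis (not along the pixel's ray), 0 where there is no reading), "fx", "fy", "cx", "cy" (pixels), "extrinsics" (4x4, takes a point from world to camera coordinates); the wrist camera has in their place "mount" (4x4, takes a point from camera to tool coordinates, whose origin is the TCP and whose axes are the flange's). Camera axes: x right, y down, z forward; pixel columns grow to the right and rows downward; lengths in m; the calibration is good to about 2 mm. The wrist camera is an equidistant fisheye: a pixel r from the principal point sees the ray r / f radians off the axis. A picture is of the moment at which its call begins: read the wrist's pose just before it.
- bot.job_done(): hands the job in; it is judged then, once.
Trained networks look in the newest picture that a camera, given by its name, has taken for a name from the list of things; names that differ only in an ending like _2 or _b are one class to them, and where a whole thing is asked for, a point or a joint stands for the part that bears it (a point fixed in the world has none). Each returns a list of dicts, best first, with "p" (0 to 1); they miss things now and then, are a little off and sometimes report something else, mostly with a low value. They report only what shows in the picture. A call takes as long as a camera call.
- vision.cut_out(camera, query): "mask" (480x640 bool, what is visible of it) and "position" ([column, row] in pixels, amid what is visible of it).
- vision.landmark_of(camera, query): "position" ([column, row] in pixels: a listed point, or the origin of a listed thing).
The state is a dict: "t": time; "joint_positions": joint angles; "joint_velocities": joint speeds; "effort": joint torques, N m; "tcp_pos": TCP position; "eef_rot": TCP orientation; "contact_force": force on the tool from outside, world axes, zero at the start; "ft_torque": the same for the moment, N m; "opening": opening from 0.0 (shut) to 1.0 (fully open); "finger_force": force on a finger pad.
Only numpy, scipy, OpenCV 4.12 (cv2) and the standard library are available. Lean on these libraries where they do the work, as an engineer would, in place of code of your own. Each camera call takes 0.05 s, during which the arm holds its last target. There are 200 camera calls.

### The job

Take the finger tab of the top tray and peel that tray off the snapped-together stack, tab corner first with the opposite corner still down, leaving the lower trays standing on the bench where they are and the other things undisturbed. Then carry it to the light pad and hold it level over the middle of the pad, about 12 cm above it, for inspection. Do not put it down: finish with the gripper still holding it there, still.

Things in the scene. Friction and masses are not known exactly. Their poses are not given: they have to be found in the camera images.
- tray_center (a point): Top tray (90 g) of three grey plastic component trays, nested and snapped together. Flat flange 160 (x) x 130 (y) mm, 3 mm thick, round a tapered pan 125 x 95 mm, 14 mm deep, that sits 1.5 mm clear in the tray below. Point: middle in plan, level with the flange's underside (42 mm above the bench while nested). z up. It comes free when tilted 0.2 rad about tray_far.
- tray_tab (a point): Centre of the finger tab, an upright plastic fin on the top tray's flange at its +x +y corner, the only one on the stack: 24 mm long (along the tray's diagonal), 10 mm thick, 36 mm tall above the flange's top. Point half-way up, at x=+69, y=+56, z=+21 mm from tray_center; tray's axes. Pinch its thickness from above; below it is the flange's corner, to both sides open air.
- tray_far (a point): Corner of the top tray's flange opposite the tab (x=-80, y=-65 mm from tray_center), at the flange's underside; tray's axes. The peel hinges here, about a level line square to the diagonal tab-to-far.
- lower_trays: Lower two trays, full of terminals: one loose solid, about 0.67 kg, 160 x 130 x 42 mm. Origin: middle of its underside; axes as the tray's. 6 black spring noses (x,y 10,65; 80,-15; -60,65; 60,-65; -10,-65; -80,15 mm) reach 3 mm over the top tray, to 14 mm above its flange; after 4 mm of free play each resists with 1.5 N: pulled up level, the whole stack comes along; lifting the tab corner frees them in turn.
- pad_center (a point): Middle of the top face of the light pad: a flat aluminium-framed panel 180 x 150 mm with a white face, 11 mm tall, fixed to the bench. z up.
- light_pad: The same light pad; origin at the middle of its underside, on the bench.
- spool: Bystander, leave it alone: a metal wire spool, 48 mm across, 42 mm tall. Origin at about its middle.
- screwdriver: Bystander, leave it alone: a 160 mm screwdriver lying on the bench. Origin at about its middle.
- holed_block: Bystander, leave it alone: a plywood block 50 x 240 x 30 mm with a row of small holes. Origin at about its middle.
- jar: Bystander, leave it alone: a glass jar with a steel cap, 52 mm across, 70 mm tall. Origin at about its middle.
- cutters: Bystander, leave it alone: side cutters, about 110 mm long, lying flat. Origin at about its middle.

How it is judged:
On the way, in this order (a step that is already met when the one before it is completed fails the run):
1. the tab's corner of the top tray is lifted while its opposite corner is still down on the stack (z of tray_tab in the frame of lower_trays above 0.083 m and z of tray_far in the frame of lower_trays below 0.054 m), for 0.1 s.
2. the top tray is lifted clear of the stack (distance between tray_center and lower_trays above 0.09 m and contact force between tray and lower_trays below 0.05 N and contact force between the fingers and tray above 0.5 N), for 0.2 s.
At the end, for the whole second after the job is handed in: The top tray is in the fingers and touches neither stack nor pad, its middle within 45 mm of the pad's middle in plan and 79 to 164 mm above the pad's face, level within 0.22 rad, still; the lower trays stand upright within 40 mm of where they were (horizontal distance between tray_center and pad_center below 0.045 m and height (world z) of tray_center between 0.09 and 0.175 m and angle between tray_center's own z axis and vertical below 0.22 rad and linear speed of tray below 0.03 m/s and contact force between the fingers and tray above 0.5 N and contact force between tray and lower_trays below 0.05 N and contact force between tray and light_pad below 0.05 N and distance of lower_trays from where it was at the start of the episode below 0.04 m and angle between lower_trays's own z axis and vertical below 0.06 rad and linear speed of lower_trays below 0.02 m/s); the arm keeps its last pose, push and grip.
It fails at once if the lower trays are lifted off the bench or tipped (height (world z) of lower_trays above 0.02 m or angle between lower_trays's own z axis and vertical above 0.2 rad).
It fails at once if a bystander is pushed out of its place (distance of any of spool, screwdriver, holed_block, jar, cutters from where it was at the start of the episode above 0.04 m).
It also fails if it takes over 45 s, if anything falls off the work surface, if the arm or the gripper's body presses on something with over 40 N, if the wrist force passes 120 N, or if a joint passes its speed limit or range.

## Working session

There is one attempt and no reset: what is moved stays moved. The work goes in short steps, Python scripts to look and compute and a tool call to move; the robot and the scene stay as the last step left them, time stands still between calls to the robot, and variables do not carry over. Pictures are saved under pics/ and viewed, at most 10 in all, crops included, and the job is handed in when it is done.

Besides the shell and the picture viewer there is one more tool, called after ">>>" as name([rows], argument=value, ...), one row to a line, values as JSON. arm_command: Moves the arm, as the interface text tells. Its arguments: {"type":"object","properties":{"increments":{"type":"array","items":{"type":"object","properties":{"tx":{"type":"number"},"ty":{"type":"number"},"tz":{"type":"number"},"wx":{"type":"number"},"wy":{"type":"number"},"wz":{"type":"number"},"jaw":{"type":"number"}}}},"newtons":{"type":"number"}},"required":["increments"]}

```bash
mkdir -p pics
cat > h.py <<'E'
import numpy as np, cv2
from plant import bot, vision
def deproj(s,u,v,z=None,plane=None):
    """pixel -> world, by range or by intersecting world height 'plane'"""
    E=np.linalg.inv(s["extrinsics"])
    d=np.array([(u-s["cx"])/s["fx"],(v-s["cy"])/s["fy"],1.])
    if plane is not None:
        w=E[:3,:3]@d; z=(plane-E[2,3])/w[2]
    return E[:3,:3]@(d*z)+E[:3,3]
def save(s,n): cv2.imwrite(f"pics/{n}.png",s["color"][:,:,::-1])
E
python3 - <<'E'
from h import *
np.set_printoptions(precision=3,suppress=True)
for c in("top","scene"):
    s=vision.snapshot(c); save(s,c)
    for q,h in(("tray_center",.042),("tray_tab",.063),("tray_far",.042),("lower_trays",0.),("pad_center",.011),("spool",.021),("screwdriver",.01),("holed_block",.015),("jar",.035),("cutters",.01)):
        r=vision.landmark_of(c,q)
        for k in r[:1]:
            u,v=k["position"]; print(c,q,round(k["p"],2),np.round([u,v]),deproj(s,u,v,plane=h))
E
```

```text
top tray_center 0.76 [197. 290.] [0.505 0.251 0.042]
top tray_tab 0.62 [198. 252.] [0.589 0.246 0.063]
top tray_far 0.78 [197. 339.] [0.395 0.249 0.042]
top pad_center 0.8 [429. 299.] [ 0.475 -0.281  0.011]
top spool 0.87 [310. 326.] [ 0.419 -0.004  0.021]
top screwdriver 0.61 [308. 273.] [ 0.543 -0.003  0.01 ]
top holed_block 0.77 [304. 172.] [0.788 0.002 0.015]
top jar 0.87 [391. 199.] [ 0.71  -0.201  0.035]
top cutters 0.59 [189. 196.] [0.736 0.283 0.01 ]
scene tray_center 0.75 [344. 147.] [0.51  0.239 0.042]
scene tray_tab 0.85 [375. 156.] [0.596 0.239 0.063]
scene tray_far 0.73 [308. 127.] [0.394 0.243 0.042]
scene lower_trays 0.83 [344. 152.] [0.499 0.254 0.   ]
scene pad_center 0.92 [210. 307.] [ 0.488 -0.285  0.011]
scene spool 0.91 [260. 209.] [ 0.432 -0.023  0.021]
scene screwdriver 0.82 [304. 230.] [ 0.55  -0.007  0.01 ]
scene holed_block 0.82 [394. 280.] [ 0.796 -0.007  0.015]
scene jar 0.74 [320. 340.] [ 0.735 -0.22   0.035]
scene cutters 0.84 [432. 183.] [0.744 0.283 0.01 ]
```

View pics/top.png

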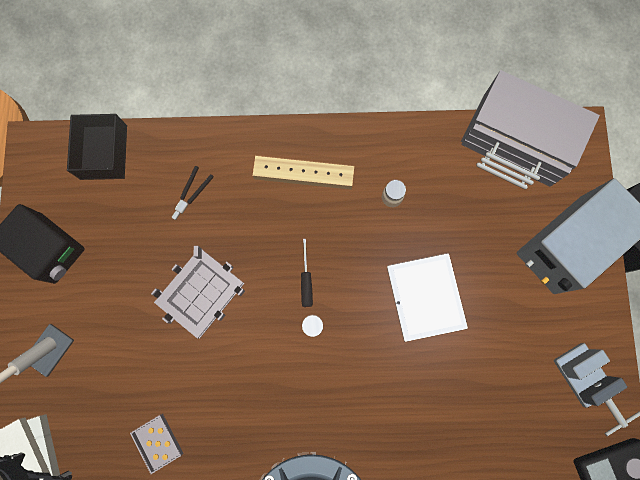

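View pics/scene.png

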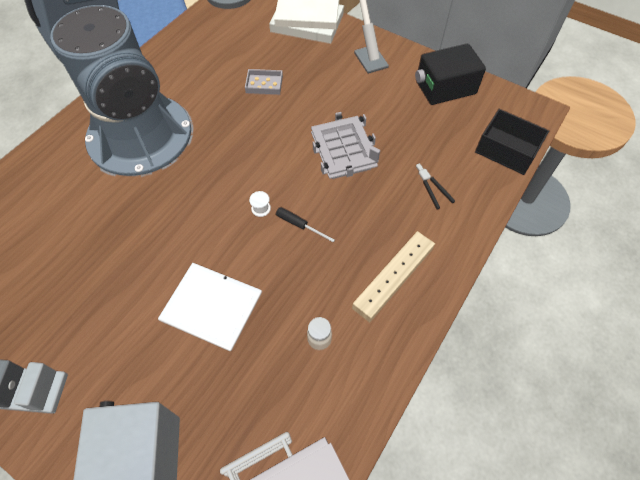

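Run:
```python
from h import *
np.set_printoptions(precision=3,suppress=True)
st=bot.sense(); print(st["tcp_pos"],st["eef_rot"],bot.nose_length)
s=vision.snapshot("top")
E=np.linalg.inv(s["extrinsics"])
print(E)
m=vision.cut_out("top","tray_center")[0]["mask"]
vv,uu=np.nonzero(m); z=s["range_z"][vv,uu]
P=np.array([deproj(s,u,v,z=zz) for u,v,zz in zip(uu,vv,z)])
print(len(P),np.percentile(P[:,2],[1,10,50,90,99]))
F=P[(P[:,2]>.035)&(P[:,2]<.055)]
r=cv2.minAreaRect(F[:,:2].astype(np.float32)*1000);print(r)
T=P[P[:,2]>.062]; print(len(T),T.mean(0),T.min(0),T.max(0))
```

```text
[0.177 0.468 0.242] [[-0.936  0.353  0.   ]
 [ 0.353  0.936  0.   ]
 [-0.     0.    -1.   ]] 0.011
[[-0.022 -0.983  0.181  0.391]
 [-1.     0.024  0.01  -0.033]
 [-0.014 -0.181 -0.983  1.223]
 [ 0.     0.     0.     1.   ]]
4020 [0.027 0.03  0.041 0.047 0.08 ]
((500.90789794921875, 247.48086547851562), (131.333740234375, 162.05242919921875), 50.57002639770508)
83 [0.56  0.205 0.243] [ 0.391 -0.033  0.062] [0.602 0.252 1.223]
```

The top view shows the stack at about px (197,290) with its fin at (197,252), so the diagonal runs along world +x. The pad is at (428,297). The scene view agrees, with the tab at (375,156) and the pad at (210,307). The flange rectangle fits at 131 x 162 mm, centred on (0.501, 0.247), with the diagonal at -0.3°. I'll move above the tab next.

>>> arm_command([
  {"tx": -60,"ty": -8,"tz": 5,"wz": -5,"jaw": 1},
  {"tx": -120,"ty": -16,"tz": 10,"wz": -10,"jaw": 1},
  {"tx": -180,"ty": -24,"tz": 15,"wz": -15,"jaw": 1},
  {"tx": -240,"ty": -32,"tz": 20,"wz": -20.7,"jaw": 1},
  {"tx": -300,"ty": -40,"tz": 25,"wz": -20.7,"jaw": 1},
])

```text
$.increments[0]: bad value
```

>>> arm_command([
  {"tx": -60,"ty": -8,"tz": 5,"wz": -5,"jaw": 0.9},
  {"tx": -120,"ty": -16,"tz": 10,"wz": -10,"jaw": 0.9},
  {"tx": -180,"ty": -24,"tz": 15,"wz": -15,"jaw": 0.9},
  {"tx": -240,"ty": -32,"tz": 20,"wz": -20.7,"jaw": 0.9},
  {"tx": -300,"ty": -40,"tz": 25,"wz": -20.7,"jaw": 0.9},
])

```text
$.increments[0]: bad value
```

>>> arm_command([
  {"tx": -60,"ty": -8,"tz": 5,"wx": 0,"wy": 0,"wz": -5,"jaw": 0.9},
  {"tx": -120,"ty": -16,"tz": 10,"wx": 0,"wy": 0,"wz": -10,"jaw": 0.9},
  {"tx": -180,"ty": -24,"tz": 15,"wx": 0,"wy": 0,"wz": -15,"jaw": 0.9},
  {"tx": -240,"ty": -32,"tz": 20,"wx": 0,"wy": 0,"wz": -20.7,"jaw": 0.9},
  {"tx": -300,"ty": -40,"tz": 25,"wx": 0,"wy": 0,"wz": -20.7,"jaw": 0.9},
])

```text
t: 1.82
tcp_pos: [0.4447, 0.3232, 0.2173]
eef_rot: [[-1.0, -0.002, 0.0], [-0.002, 1.0, 0.0], [-0.0, 0.0, -1.0]]
contact_force: [1.1, 1.1, -0.0]
opening: 0.904
finger_force: 0.0
```

>>> arm_command([
  {"tx": -48,"ty": -26,"tz": 10,"wx": 0,"wy": 0,"wz": 0,"jaw": 0.6},
  {"tx": -96,"ty": -52,"tz": 20,"wx": 0,"wy": 0,"wz": 0,"jaw": 0.6},
  {"tx": -145,"ty": -77,"tz": 30,"wx": 0,"wy": 0,"wz": 0,"jaw": 0.6},
  {"tx": -145,"ty": -77,"tz": 30,"wx": 0,"wy": 0,"wz": 0,"jaw": 0.6},
])

```text
t: 2.33
tcp_pos: [0.5902, 0.2451, 0.1853]
eef_rot: [[-1.0, 0.003, -0.002], [0.003, 1.0, -0.001], [0.002, -0.001, -1.0]]
contact_force: [-0.5, 0.4, 0.3]
opening: 0.594
finger_force: 0.0
```

```bash
cat >> h.py <<'E'
def wray(s,u,v,plane,st):
    """wrist fisheye pixel -> world at height plane"""
    x=(u-s["cx"])/s["fx"]; y=(v-s["cy"])/s["fy"]; t=np.hypot(x,y)
    d=np.array([x/t*np.sin(t),y/t*np.sin(t),np.cos(t)])
    M=s["mount"]; R=st["eef_rot"]; o=np.array(st["tcp_pos"])+np.array(R)@M[:3,3]
    w=np.array(R)@M[:3,:3]@d
    return o+w*(plane-o[2])/w[2]
E
python3 - <<'E'
from h import *
np.set_printoptions(precision=3,suppress=True)
st=bot.sense(); s=vision.snapshot("wrist"); save(s,"w1"); print(st["tcp_pos"])
for q,h in(("tray_center",.042),("tray_tab",.063),("tray_far",.042)):
    for k in vision.landmark_of("wrist",q)[:1]: print(q,k["p"],k["position"],wray(s,*k["position"],h,st))
E
```

```text
[0.59  0.245 0.185]
tray_center 0.87 [321.8, 109.5] [0.504 0.244 0.042]
tray_tab 0.93 [323.0, 232.4] [0.591 0.245 0.063]
```

View pics/w1.png

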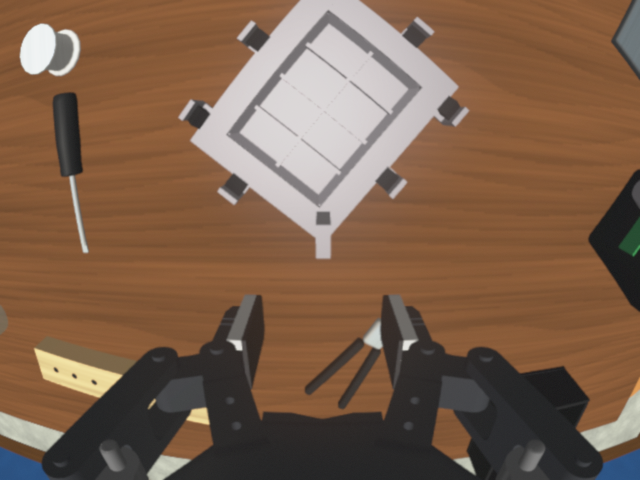

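The fin at (323,235) lies vertical in the wrist picture and midway between the fingers. It measures (0.591, 0.245), which matches. Next I descend and grip.

>>> arm_command([
  {"tx": -1,"ty": 0,"tz": 50,"wx": 0,"wy": 0,"wz": 0,"jaw": 0.6},
  {"tx": -1,"ty": 0,"tz": 100,"wx": 0,"wy": 0,"wz": 0,"jaw": 0.6},
  {"tx": -1,"ty": 0,"tz": 124,"wx": 0,"wy": 0,"wz": 0,"jaw": 0.6},
  {"tx": -1,"ty": 0,"tz": 124,"wx": 0,"wy": 0,"wz": 0,"jaw": 0.6},
])

```text
t: 3.02
tcp_pos: [0.5874, 0.2479, 0.0624]
eef_rot: [[-1.0, -0.002, -0.002], [-0.002, 1.0, -0.001], [0.002, -0.001, -1.0]]
contact_force: [-1.0, 0.2, 0.7]
opening: 0.599
finger_force: 0.0
```

>>> arm_command([
  {"tx": 0,"ty": 0,"tz": 0,"wx": 0,"wy": 0,"wz": 0,"jaw": 0},
  {"tx": 0,"ty": 0,"tz": 0,"wx": 0,"wy": 0,"wz": 0,"jaw": 0},
  {"tx": 0,"ty": 0,"tz": 0,"wx": 0,"wy": 0,"wz": 0,"jaw": 0},
  {"tx": 0,"ty": 0,"tz": 0,"wx": 0,"wy": 0,"wz": 0,"jaw": 0},
  {"tx": 0,"ty": 0,"tz": 0,"wx": 0,"wy": 0,"wz": 0,"jaw": 0},
], newtons=70)

```text
t: 3.65
tcp_pos: [0.5899, 0.248, 0.065]
eef_rot: [[-1.0, -0.001, 0.002], [-0.001, 1.0, 0.001], [-0.002, 0.001, -1.0]]
contact_force: [-2.5, 0.3, 8.2]
opening: 0.105
finger_force: 68.6
```

>>> arm_command([
  {"tx": 0.6,"ty": 0,"tz": -5,"wx": 0,"wy": -1.5,"wz": 0,"jaw": 0},
  {"tx": 1.4,"ty": 0,"tz": -10,"wx": 0,"wy": -3,"wz": 0,"jaw": 0},
  {"tx": 2.3,"ty": 0,"tz": -15,"wx": 0,"wy": -4.5,"wz": 0,"jaw": 0},
  {"tx": 3.2,"ty": 0,"tz": -20,"wx": 0,"wy": -6,"wz": 0,"jaw": 0},
  {"tx": 4.4,"ty": 0,"tz": -25,"wx": 0,"wy": -7.5,"wz": 0,"jaw": 0},
])

```text
t: 4.28
tcp_pos: [0.5846, 0.2476, 0.0888]
eef_rot: [[-0.991, -0.001, 0.133], [-0.001, 1.0, 0.0], [-0.133, 0.0, -0.991]]
contact_force: [-0.3, -0.9, 0.6]
opening: 0.107
finger_force: 68.4
```

Run:
```python
from h import *
s=vision.snapshot("scene"); im=s["color"][80:220,250:450,::-1]
cv2.imwrite("pics/p1.png",cv2.resize(im,None,fx=4,fy=4,interpolation=cv2.INTER_CUBIC))
```

```text
(no output)
```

View pics/p1.png

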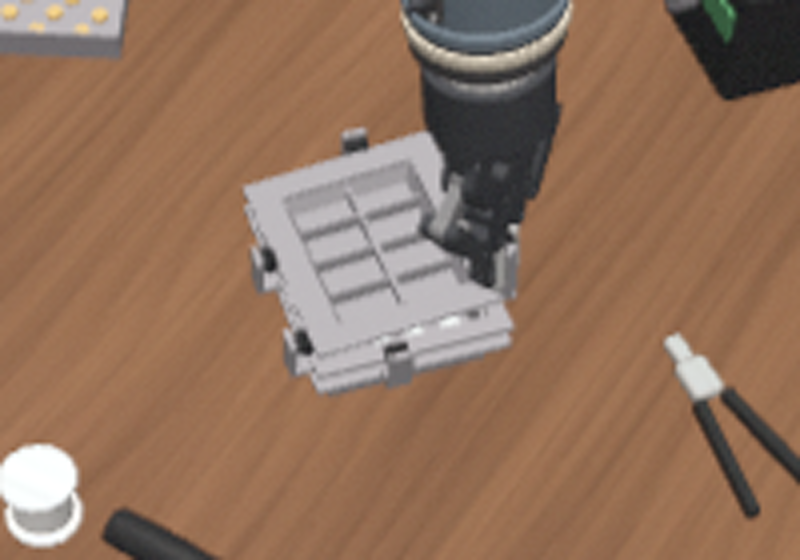

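The tray is tilting as intended: its tab corner is up, the far corner is still down, and the lower trays haven't moved. I'll continue the same hinge motion to about 16°.

>>> arm_command([
  {"tx": 0.6,"ty": 0,"tz": -5,"wx": 0,"wy": -1.5,"wz": 0,"jaw": 0},
  {"tx": 1.4,"ty": 0,"tz": -10,"wx": 0,"wy": -3,"wz": 0,"jaw": 0},
  {"tx": 2.3,"ty": 0,"tz": -15,"wx": 0,"wy": -4.5,"wz": 0,"jaw": 0},
  {"tx": 3.6,"ty": 0,"tz": -21.5,"wx": 0,"wy": -6.5,"wz": 0,"jaw": 0},
  {"tx": 5.2,"ty": 0,"tz": -28,"wx": 0,"wy": -8.5,"wz": 0,"jaw": 0},
])

```text
t: 4.95
tcp_pos: [0.5759, 0.2476, 0.116]
eef_rot: [[-0.961, -0.0, 0.278], [-0.0, 1.0, 0.0], [-0.278, 0.0, -0.961]]
contact_force: [1.0, -0.5, 0.8]
opening: 0.105
finger_force: 68.6
```

Run:
```python
from h import *
s=vision.snapshot("scene"); im=s["color"][80:220,250:450,::-1]
cv2.imwrite("pics/p2.png",cv2.resize(im,None,fx=4,fy=4,interpolation=cv2.INTER_CUBIC))
```

```text
(no output)
```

View pics/p2.png

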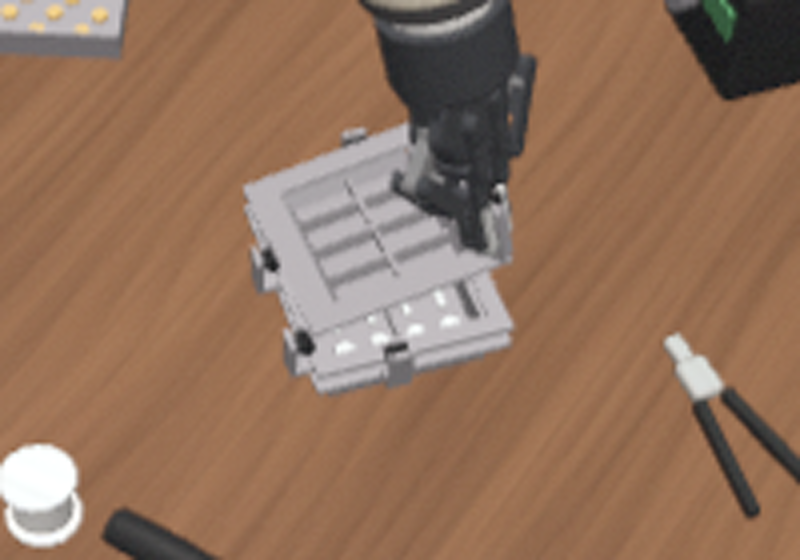

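It is now at 0.28 rad and past all six noses, with the stack unmoved. I'll lift straight up slowly.

>>> arm_command([
  {"tx": -2.8,"ty": 0,"tz": -9.6,"wx": 0,"wy": 0,"wz": 0,"jaw": 0},
  {"tx": -5.6,"ty": 0,"tz": -19,"wx": 0,"wy": 0,"wz": 0,"jaw": 0},
  {"tx": -11,"ty": 0,"tz": -38,"wx": 0,"wy": 0,"wz": 0,"jaw": 0},
  {"tx": -17,"ty": 0,"tz": -58,"wx": 0,"wy": 0,"wz": 0,"jaw": 0},
  {"tx": -25,"ty": 0,"tz": -86,"wx": 0,"wy": 0,"wz": 0,"jaw": 0},
])

```text
t: 5.62
tcp_pos: [0.5761, 0.2473, 0.2056]
eef_rot: [[-0.962, -0.0, 0.274], [-0.0, 1.0, -0.0], [-0.274, -0.0, -0.962]]
contact_force: [0.1, -0.0, -0.1]
opening: 0.101
finger_force: 68.4
```

Run:
```python
from h import *
s=vision.snapshot("scene"); im=s["color"][60:220,230:450,::-1]
cv2.imwrite("pics/p3.png",cv2.resize(im,None,fx=3,fy=3,interpolation=cv2.INTER_CUBIC))
```

```text
(no output)
```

View pics/p3.png

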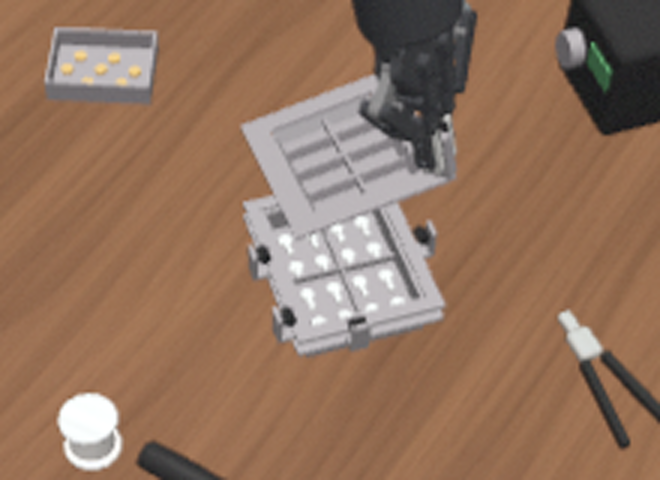

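It has lifted clear and the lower trays are standing in place. Next I level it and carry it across.

>>> arm_command([
  {"tx": -3,"ty": -10,"tz": -10,"wx": 0,"wy": 3,"wz": 0,"jaw": 0},
  {"tx": -5.5,"ty": -30,"tz": -19,"wx": 0,"wy": 7,"wz": 0,"jaw": 0},
  {"tx": -5.5,"ty": -65,"tz": -19,"wx": 0,"wy": 11,"wz": 0,"jaw": 0},
  {"tx": -5.5,"ty": -105,"tz": -19,"wx": 0,"wy": 14,"wz": 0,"jaw": 0},
  {"tx": -5.5,"ty": -145,"tz": -19,"wx": 0,"wy": 16,"wz": 0,"jaw": 0},
])

```text
t: 6.3
tcp_pos: [0.5767, 0.1013, 0.225]
eef_rot: [[-1.0, -0.0, -0.002], [-0.0, 1.0, 0.0], [0.002, 0.0, -1.0]]
contact_force: [1.1, -0.8, -1.1]
opening: 0.099
finger_force: 68.4
```

>>> arm_command([
  {"tx": 2,"ty": -40,"tz": 0,"wx": 0,"wy": 0,"wz": 0,"jaw": 0},
  {"tx": 4,"ty": -80,"tz": 0,"wx": 0,"wy": 0,"wz": 0,"jaw": 0},
  {"tx": 6,"ty": -120,"tz": 0,"wx": 0,"wy": 0,"wz": 0,"jaw": 0},
  {"tx": 8,"ty": -160,"tz": 0,"wx": 0,"wy": 0,"wz": 0,"jaw": 0},
  {"tx": 8,"ty": -200,"tz": 0,"wx": 0,"wy": 0,"wz": 0,"jaw": 0},
])

```text
t: 6.92
tcp_pos: [0.5685, -0.0989, 0.2252]
eef_rot: [[-1.0, -0.0, 0.0], [-0.0, 1.0, 0.0], [-0.0, 0.0, -1.0]]
contact_force: [0.2, -0.4, -0.7]
opening: 0.105
finger_force: 68.3
```

>>> arm_command([
  {"tx": 0,"ty": -40,"tz": 5,"wx": 0,"wy": 0,"wz": 0,"jaw": 0},
  {"tx": 0,"ty": -80,"tz": 10,"wx": 0,"wy": 0,"wz": 0,"jaw": 0},
  {"tx": 0,"ty": -120,"tz": 15,"wx": 0,"wy": 0,"wz": 0,"jaw": 0},
  {"tx": 0,"ty": -150,"tz": 20,"wx": 0,"wy": 0,"wz": 0,"jaw": 0},
  {"tx": 0,"ty": -170,"tz": 25,"wx": 0,"wy": 0,"wz": 0,"jaw": 0},
])

```text
t: 7.55
tcp_pos: [0.5685, -0.269, 0.1996]
eef_rot: [[-1.0, 0.001, 0.0], [0.001, 1.0, 0.0], [-0.0, 0.0, -1.0]]
contact_force: [-0.1, -1.2, -0.1]
opening: 0.103
finger_force: 68.3
```

Run:
```python
from h import *
np.set_printoptions(precision=3,suppress=True)
st=bot.sense(); print(st["tcp_pos"],st["eef_rot"],st["finger_force"])
for c in("top","scene"):
    s=vision.snapshot(c); save(s,"f_"+c)
    r=vision.cut_out(c,"tray_center")
    if r:
        m=r[0]["mask"]; vv,uu=np.nonzero(m); z=s["range_z"][vv,uu]
        P=np.array([deproj(s,u,v,z=a) for u,v,a in zip(uu,vv,z) if a>0])
        P=P[(P[:,2]>.08)&(P[:,2]<.25)]
        A=np.c_[P[:,:2],np.ones(len(P))]
        k=np.linalg.lstsq(A,P[:,2],rcond=None)[0]
        print(c,r[0]["p"],len(P),np.median(P,0),cv2.minAreaRect(P[:,:2].astype(np.float32)),"slope",k)
    for q,h in(("tray_center",.14),("pad_center",.011)):
        for k in vision.landmark_of(c,q)[:1]: print(c,q,k["p"],k["position"],deproj(s,*k["position"],plane=h))
```

```text
[ 0.569 -0.269  0.2  ] [[-1.     0.001  0.   ]
 [ 0.001  1.     0.   ]
 [-0.     0.    -1.   ]] 68.33481431007385
top 0.89 468 [ 0.492 -0.207  0.179] ((0.5039080381393433, -0.2168835699558258), (0.01992267742753029, 0.13523289561271667), 51.13749313354492) slope [-0.009 -0.012  0.181]
scene 0.7 2579 [ 0.47  -0.295  0.179] ((0.4768461287021637, -0.3071397542953491), (0.11393746733665466, 0.20513388514518738), 84.0228271484375) slope [ 0.051 -0.008  0.15 ]
scene tray_center 0.68 [197.8, 265.4] [ 0.464 -0.255  0.14 ]
scene pad_center 0.93 [209.9, 305.8] [ 0.486 -0.283  0.011]
```

View pics/f_scene.png

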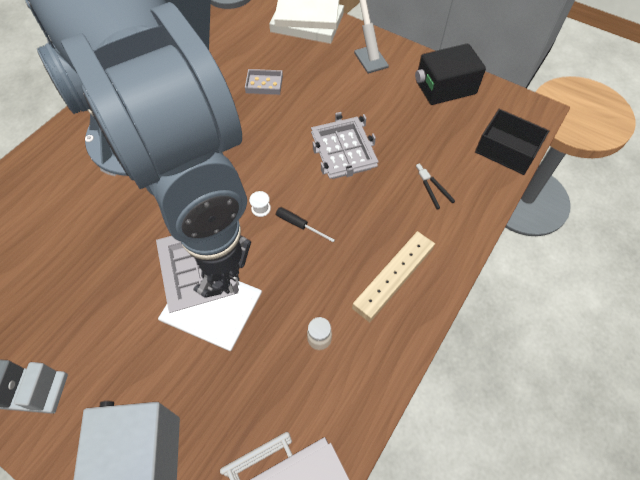

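The tray is held level over the pad, which is at px (210,306), with its flange at about 0.178 m. The stack and bystanders are undisturbed. I'll lower it 45 mm, shift it 13 mm in -y and hold.

>>> arm_command([
  {"tx": 0,"ty": -5,"tz": 12,"wx": 0,"wy": 0,"wz": 0,"jaw": 0},
  {"tx": 0,"ty": -10,"tz": 28,"wx": 0,"wy": 0,"wz": 0,"jaw": 0},
  {"tx": 0,"ty": -13,"tz": 40,"wx": 0,"wy": 0,"wz": 0,"jaw": 0},
  {"tx": 0,"ty": -13,"tz": 45,"wx": 0,"wy": 0,"wz": 0,"jaw": 0},
  {"tx": 0,"ty": -13,"tz": 45,"wx": 0,"wy": 0,"wz": 0,"jaw": 0},
])

```text
t: 8.57
tcp_pos: [0.5683, -0.2804, 0.1543]
eef_rot: [[-1.0, -0.0, -0.001], [-0.0, 1.0, 0.0], [0.001, 0.0, -1.0]]
contact_force: [-0.6, -0.7, -0.8]
opening: 0.099
finger_force: 68.4
```

>>> arm_command([
  {"tx": 0,"ty": 0,"tz": 0,"wx": 0,"wy": 0,"wz": 0,"jaw": 0},
  {"tx": 0,"ty": 0,"tz": 0,"wx": 0,"wy": 0,"wz": 0,"jaw": 0},
  {"tx": 0,"ty": 0,"tz": 0,"wx": 0,"wy": 0,"wz": 0,"jaw": 0},
  {"tx": 0,"ty": 0,"tz": 0,"wx": 0,"wy": 0,"wz": 0,"jaw": 0},
])

```text
t: 9.07
tcp_pos: [0.5686, -0.2805, 0.1548]
eef_rot: [[-1.0, -0.0, 0.0], [-0.0, 1.0, -0.0], [-0.0, -0.0, -1.0]]
contact_force: [-0.5, 0.3, -0.8]
opening: 0.109
finger_force: 68.4
```

Run:
```python
from h import *
np.set_printoptions(precision=3,suppress=True)
st=bot.sense(); print(st["tcp_pos"],st["finger_force"])
s=vision.snapshot("wrist"); save(s,"f_w")
for k in vision.landmark_of("wrist","tray_center")[:1]: print(k["p"],k["position"],wray(s,*k["position"],.131,st))
s=vision.snapshot("scene")
r=vision.cut_out("scene","tray_center")[0]; vv,uu=np.nonzero(r["mask"])
P=np.array([deproj(s,u,v,z=s["range_z"][v,u]) for u,v in zip(uu,vv)]); print(r["p"],np.median(P,0),np.percentile(P[:,2],[5,25,75]))
```

```text
[ 0.569 -0.28   0.155] 68.3991265296936
0.66 [320.3, 102.3] [ 0.482 -0.282  0.131]
0.62 [ 0.473 -0.312  0.134] [0.119 0.123 0.136]
```

View pics/f_w.png

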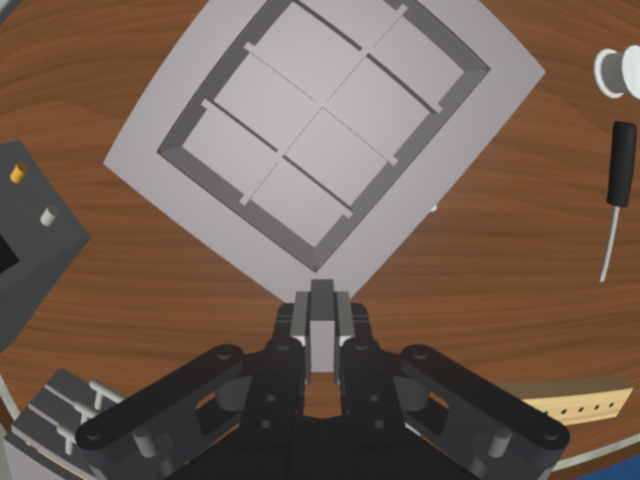

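The tray is held firmly by its fin at (322,330). Its centre shows at (320,102), which works out to (0.482, -0.282) and about 0.131 m up, so it is over the pad's middle, level and still. I'm handing it in.

```bash
python3 -c "
from plant import bot
print(bot.job_done())"
```

```text
the job is handed in; nothing more can be done
None
```

The top tray was peeled off tab corner first; at hand-in the gripper was holding it level and still, about 12 cm above the middle of the light pad, with the lower trays and bystanders seen in place in the last scene picture (no verdict was returned).

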